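Load a paper roll between the cones of a roll dispenser and close its tailstock

ROBOT

A 6-joint arm with a two-finger parallel gripper is mounted at the origin on the work surface; the furniture and walls round the work are solid. World frame = base frame: x ahead of the robot, y to its left, z up, the work surface at z = 0. Lengths are in mm, angles in rad, forces in N, time in s.
With the tool pointing down it reaches from about 400 to 925 mm from the base axis. Payload 12.5 kg.
Tool frame: the origin (TCP) lies at the centre of the arm's flange, where the gripper is bolted on; the fingertips stand 190 mm ahead of it and the grasp point (between the pads) lies env.grip_point_offset ahead of it (env.grip_point_offset is the distance from the TCP to the grasp point, in mm); z points along the fingers, x is the direction in which the jaws open and shut, and the axes are right-handed (so a half turn about z gives the same grasp; the last joint's range is limited). The gripper opens to 95 mm and grips with 3 to 60 N. Pads are 20 mm wide; open, the fingers measure 119 mm over their backs; the gripper's body (75 mm by 180 mm) begins 59 mm behind the grasp point.
Start: joints at [-1.353, 0.491, 1.559, -0, 1.092, -0.106], TCP at [198.876, -592.514, 404.761] pointing down, gripper open.
Joint ranges: [-3.1, 3.1], [-0.84, 2.19], [0.05, 2.79], [-1.13, 4.28], [0.06, 2.93], [-2.69, 2.69]. Speed limits (rad/s): [2.22, 2.22, 2.79, 3.14, 3.14, 3.14].

INTERFACE

Orientations are given as [roll, pitch, yaw] about the fixed x, y, z axes, in that order (R = Rz(yaw) Ry(pitch) Rx(roll)).
In Python, from cell import state, read_camera, camera_model, job_done, env gives the robot as it stands.
- The arm moves only by the tool arm_command, never from a script. Its argument "steps" is a list of rows, each a list of 6 numbers: the shift along the tool's x, y, z in cm, then the turn, a rotation vector about the tool's x, y, z in degrees. In form: [[dx, dy, dz, rx, ry, rz], ...]. A call has 1 to 12 rows; each row is the pose to reach, as a shift and turn from the pose commanded when the call began, along the tool's axes at that moment; what a row does not reach only later rows make up. A row lasts 1/12 s, in which the tool goes at most 41.7 mm and 7.16 degrees, less where a joint would pass 70% of its speed; a pose out of reach is approached as far as the arm can. A call with a gripper value outside its range is refused whole. "jaw" is the finger opening in cm, from 0 to 9.51, set as the call begins (left out, the last holds). The fingers move at their own pace and stop on an object; the grip force is fixed at half the most. Time passes only in rows, so rows that repeat a pose let the fingers close. It gives the time, the measured TCP pose, the force and the opening at its end, in the units of the state.
- state(): the state, without advancing time (a new reading comes with each control period).
- read_camera(name): name is "scene" or "top" or "wrist"; returns the picture (384x512x3 uint8, red, green, blue); there is no depth.
- camera_model(name): a dict with "K" (3x3 intrinsics, pixels), "k1" (the pictures are not rectified: a ray, as slopes to the right and down, at radius r is drawn at 1 + k1 r^2 times it, then the intrinsics apply), "xyz" and "rotation" of the camera in the world. Camera axes: x right, y up, looking along -z (the intrinsics and any distortion apply to the point x, -y, -z); pixel columns grow to the right and rows downward; lengths in mm; the calibration is good to about 2 mm. A picture is of the moment at which its call begins: read the wrist's pose just before it. camera_model takes no time and is no camera call; for the wrist camera it gives the pose at the moment of the call.
- job_done(): hands the job in, once; it reports no verdict.
The state is a dict: "t": time; "joints": joint angles; "qvel": joint speeds; "tau": joint torques, N m; "eef_pos": TCP position; "tcp_rot": TCP orientation; "ft_force": force on the tool from outside, world axes, zero at the start; "moment": the same for the moment, N m; "opening": opening from 0.0 (shut) to 1.0 (fully open).
Only numpy, scipy, OpenCV 4.12 (cv2) and the standard library are available. Lean on these libraries where they do the work, as an engineer would, in place of code of your own. Each camera call takes 0.05 s, during which the arm holds its last target. There are 200 camera calls.

TASK

Put the long spare roll of greaseproof paper into the roll dispenser. Slide the tailstock back, bring the roll in slanting so that one end goes under the sheet guard and over the fixed cone, lay it on the two rests, then slide the tailstock up until the two cones lift the roll clear of the rests, and for a moment press it home on the core with about 15 N (never over 30 N, which crushes the card), so that it stays held with no end play. Leave the lid stack and the tape and label rolls where they are, and let go of everything.

Things in the scene. Friction and masses are not known exactly. Their poses are not given: they have to be found in the camera images.
- roll: the spare roll of greaseproof paper: white cylinder, 150 long, 54 diameter, about 0.2 kg, open card core right through it with a 39 bore; both ends alike. Starts lying loose on the table in front of the dispenser (it can roll). Origin: the middle of the roll, on its axis; x axis: along the roll.
- holder: the dispenser, fixed on the table, placed and turned anew each time. Origin: on the table under the middle of the cones' axis. z up; y runs from the sliding tailstock (-y end) to the fixed cone (+y end); the robot is on its -x side. Offsets below are in mm in this frame. Cones' axis: x 0, z 80. Base plate x -75..75, y -180..110, top z 12. Tear bar along the front at x -75, top z 45.
- axis_mid (a point): the point on the cones' axis at holder y 0, z 80, where the middle of the finished roll belongs (a core seats on a cone where that is 39 across, 22.5 past its tip). Axes as the holder's. V-shaped rests 10 thick at y 26 and y -58 (V edges rise to z 73) carry a roll laid on them with its axis at z 76, 4 below the cones' axis.
- fixed_tip (a point): tip of the fixed cone (y 52.5, z 80), pointing to -y: 12 across at the tip, 48 across 30 behind it, where an upright stands. A sheet guard boxes it in, open towards the tailstock: y 36 to 92.5, ceiling z 126 (outside z 130), inner walls at x -38 and 38. A roll cannot be lowered level: the guard is above and the open gap between the tips (142) is shorter than the roll.
- guard_lip (a point): middle of the guard's ceiling edge (y 36, z 126). Way in that clears all, as roll middle y, z and tilt (fixed-cone end down): y -50, z 145, 33 deg; y -36, z 129, 30 deg; y -16, z 106, 17 deg; then push the roll onto the fixed cone to about y -7 (z 98, 13 deg) and level it down on the rests. Below about 25 deg at the start it strikes guard or tailstock. Hold it 10 to 20 off its middle, away from the guard.
- tail (a joint): travel of the tailstock in m along the holder's +y: 0 = fully back (open), 0.050 = fully in; about 0.038 when both cones sit in the core. It slides with a steady drag of 5 N and stays where it is left. Starts 0.010 to 0.030 in; it must be fully back before the roll can be laid in.
- tail_tip (a point): tip of the tailstock's cone (same shape, pointing to +y), on the cones' axis. Upright plate behind the cone: 60 wide, 8 thick, inner face 30 and outer face 38 behind the tip, top z 135; carriage below z 38. Push it back on the inner face above z 110, in on the outer face at z 80 to 120. What the cone presses on the core with is the push less the 5 N drag, so push with about 20 N; the last 20 N take under 2 mm.
- lid_stack_a: banded stack of grey lid boards, 147 x 112 x 39, lying left of the roll; a bystander
- tape_roll: roll of brown packing tape standing on its flat side, 92 across, 48 high; a bystander
- label_roll: short roll of labels standing on its flat side, 68 across, 35 high; a bystander

How it is judged (in metres and radians):
On the way, in this order (a step that is already met when the one before it is completed fails the run):
1. the roll lies about level in the dispenser with one end over the fixed cone (x of roll in the frame of axis_mid between -0.008 and 0.008 m and z of roll in the frame of axis_mid between -0.01 and 0.004 m and y of roll in the frame of axis_mid between -0.022 and 0.004 m and angle between the x axis of roll and the y axis of axis_mid, either way round below 0.1 rad), for 0.2 s.
2. the tailstock's cone is pressed home on the core, firmly (over 8 N) for a moment (contact force between tail and roll above 8 N), for 0.1 s.
At the end, for the whole second after the job is handed in: The roll hangs at rest between the two cones, off the rests: its middle within 3 mm of the middle of the cones' axis (no more than 2.5 mm below it), its axis within 0.025 rad of the cones' axis, the tailstock in at 34.5 to 40.5 mm with its cone pressing on the core (more than 0.5 N) (x of roll in the frame of axis_mid between -0.003 and 0.003 m and z of roll in the frame of axis_mid between -0.0025 and 0.003 m and y of roll in the frame of axis_mid between -0.003 and 0.003 m and angle between the x axis of roll and the y axis of axis_mid, either way round below 0.025 rad and value of joint tail between 0.0345 and 0.0405 m and contact force between tail and roll above 0.5 N and linear speed of roll below 0.01 m/s); the robot touches nothing.
It fails at once if the tailstock's cone pressed on the core with more than 30 N (card core crushed) (contact force between tail and roll above 30 N).
It fails at once if a bystander (lid stack, tape roll, label roll) moved more than 30 mm (distance of any of lid_stack_a, tape_roll, label_roll from where it was at the start of the episode above 0.03 m).
It also fails if it takes over 66 s, if anything falls off the work surface, if the arm or the gripper's body presses on something with over 40 N, if the wrist force passes 120 N, or if a joint passes its speed limit or range.

## Working session

There is one attempt and no reset: what is moved stays moved. The work goes in short steps, Python scripts to look and compute and a tool call to move; the robot and the scene stay as the last step left them, time stands still between calls to the robot, and variables do not carry over. Pictures are saved under pics/ and viewed, about 8 in all and at most 12, crops included, and the job is handed in when it is done.

Besides the shell and the picture viewer there is one more tool, called after "Emit:" by a JSON object that holds its "name" and its "arguments". arm_command: Moves the arm, as the interface text tells. Its arguments: {"type":"object","properties":{"steps":{"type":"array"},"jaw":{"type":"number"}},"required":["steps"]}

```bash
mkdir -p pics; ls; python3 - <<'E'
from cell import state, read_camera, camera_model, env
import cv2, numpy as np
print(env.grip_point_offset, state())
ims=[]
for n in("scene","top"):
    im=read_camera(n); cv2.imwrite(f"pics/{n}0.png",im[:,:,::-1]); ims.append(im[:,:,::-1])
    m=camera_model(n); print(n,m)
E
```

```text
pics
171.3 {'t': 0.0, 'joints': array([-1.35260649e+00,  4.91550876e-01,  1.55944590e+00,  3.36735806e-05,
        1.09172658e+00, -1.05603663e-01]), 'qvel': array([ 1.20074793e-03, -2.08347038e-04, -3.13258065e-04,  9.65606361e-04,
       -2.95291422e-05,  1.61372936e-03]), 'tau': array([-3.56545250e-03, -6.12654305e+01, -2.58181429e+01,  6.91624009e-02,
        4.82308993e-02, -1.39878330e-04]), 'eef_pos': array([ 198.86720716, -592.47980909,  404.16825371]), 'tcp_rot': array([-3.14144377e+00,  1.12125226e-03, -1.24701828e+00]), 'ft_force': array([ 0.22491431,  0.52236456, -0.04443747]), 'moment': array([-0.04359025, -0.03226418, -0.01429619]), 'opening': 1.0003617389858817}
scene {'K': array([[433.14242011,   0.        , 256.42205432],
       [  0.        , 433.14242011, 189.19692581],
       [  0.        ,   0.        ,   1.        ]]), 'k1': -0.1311411337193127, 'xyz': array([-276.14860362,  405.71675635,  617.08137656]), 'rotation': array([ 1.03546078,  0.02159131, -2.07953167])}
top {'K': array([[431.86916574,   0.        , 247.10736397],
       [  0.        , 431.86916574, 192.98269314],
       [  0.        ,   0.        ,   1.        ]]), 'k1': -0.14918502876157688, 'xyz': array([ 398.4548701 ,    3.1805928 , 1181.36151039]), 'rotation': array([ 0.06145988,  0.02412002, -1.55852065])}
```

View pics/scene0.png

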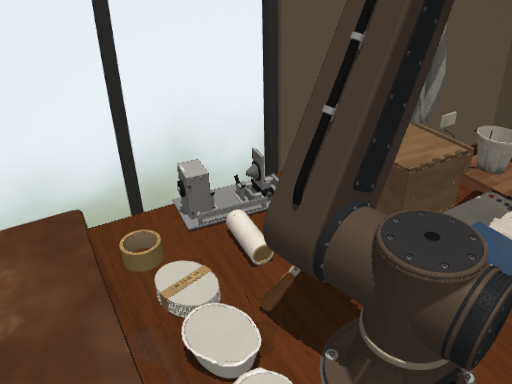

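View pics/top0.png

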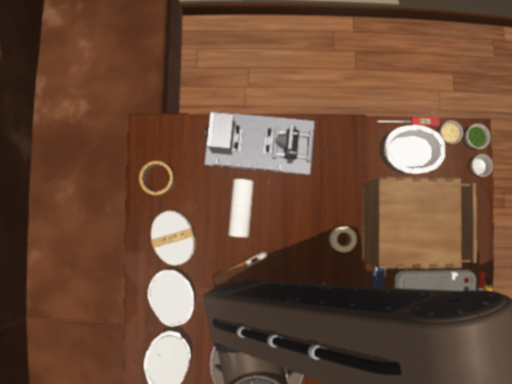

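The roll lies at about (241,208) in the top view, with the dispenser at about (260,143), the guard on the left (+y) and the tailstock on the right. Next I'll enlarge this area and set up the helpers.

```bash
cat > h.py <<'E'
import numpy as np, cv2
from scipy.spatial.transform import Rotation as Ro
from cell import state, read_camera, camera_model, env
def rot(e): return Ro.from_euler('xyz',e).as_matrix()
def proj(m,P):
    P=np.atleast_2d(P); c=(P-m['xyz'])@rot(m['rotation'])
    s=np.c_[c[:,0]/-c[:,2],-c[:,1]/-c[:,2]]; r2=(s**2).sum(1,keepdims=True); s=s*(1+m['k1']*r2)
    return s@np.diag(np.diag(m['K'])[:2])+m['K'][:2,2]
def ray(m,uv):
    uv=np.atleast_2d(uv).astype(float)
    d=(uv-m['K'][:2,2])/np.diag(m['K'])[:2]; s=d.copy()
    for _ in range(20): s=d/(1+m['k1']*(s**2).sum(1,keepdims=True))
    return np.c_[s[:,0],-s[:,1],-np.ones(len(s))]@rot(m['rotation']).T
def onz(m,uv,z):
    d=ray(m,uv); return m['xyz']+d*((np.broadcast_to(z,len(d))-m['xyz'][2])/d[:,2])[:,None]
def Hw(h,P):  # holder (x,y,yaw) -> world
    c,s=np.cos(h[2]),np.sin(h[2]); P=np.atleast_2d(P).astype(float)
    return np.c_[h[0]+c*P[:,0]-s*P[:,1],h[1]+s*P[:,0]+c*P[:,1],P[:,2]]
E
python3 - <<'E'
from h import *
m=camera_model("top"); im=cv2.imread("pics/top0.png")
# dispenser base corners guess at z=12, order: (+x,+y),(+x,-y),(-x,-y),(-x,+y)
px=[(210,112),(315,122),(309,174),(204,163)]
W=onz(m,px,12); print(W.round(0)); 
print(onz(m,[(242,180),(239,237)],30).round(0))
cv2.imwrite("pics/c1.png",cv2.resize(im[100:245,190:330],None,fx=5,fy=4.1,interpolation=cv2.INTER_CUBIC) if 0 else cv2.resize(im[105:245,195:325],None,fx=4,fy=4,interpolation=cv2.INTER_CUBIC))
E
```

```text
[[ 694.  138.   12.]
 [ 668. -152.   12.]
 [ 524. -136.   12.]
 [ 551.  151.   12.]]
[[504.  46.  30.]
 [351.  52.  30.]]
```

View pics/c1.png

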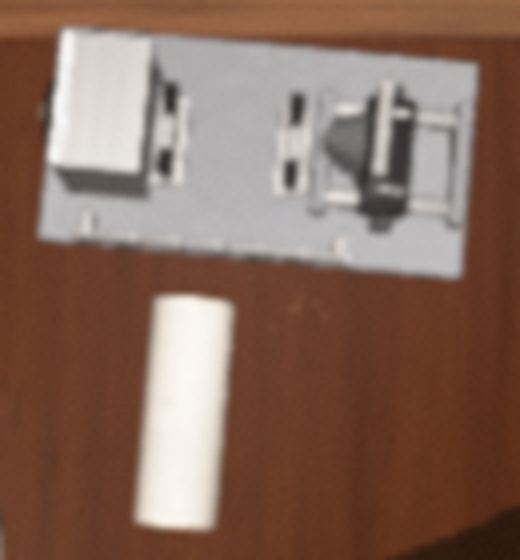

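```bash
python3 - <<'E'
from h import *
from scipy.optimize import least_squares
m=camera_model("top"); c2=lambda p:(np.array(p,float)+.5)/4-.5+[195,105]
pts=[((75,-180,12),(478,63)),((-75,-180,12),(462,277)),((-75,110,12),(38,240))]
P=np.array([p for p,_ in pts]);U=np.array([c2(u) for _,u in pts])
f=lambda h:(proj(m,Hw(h,P))-U).ravel()
r=least_squares(f,[605,0,-.09]); h=r.x; print('holder',h.round(4),'res px',r.fun.round(2))
chk={'lipL':(-38,36,130),'lipR':(38,36,130),'gback':(0,92.5,130),'restA':(0,26,73),'restB':(0,-58,73)}
for k,v in chk.items(): print(k,((proj(m,Hw(h,[v]))[0]-[195,105])*4).round(0))
for t in(0,.01,.02,.03):
    print(t,((proj(m,Hw(h,[(-30,-119.5+t*1e3,135),(30,-119.5+t*1e3,135),(0,-89.5+t*1e3,80)]))-[195,105])*4).round(0).tolist())
E1=onz(m,[c2((156,295)),c2((235,302)),c2((216,529)),c2((134,522))],27); print(E1.round(1))
a=(E1[0]+E1[1])/2;b=(E1[2]+E1[3])/2; print('roll mid',((a+b)/2).round(1),'len',np.linalg.norm(a-b).round(1),'ang',np.arctan2(*(a-b)[1::-1]).round(4))
w=np.savez('h.npz',h=h)
E
```

```text
holder [ 6.125146e+02  3.524000e+01 -7.920000e-02] res px [ 0.1  -0.24 -0.12  0.19  0.02  0.04]
lipL [138. 165.]
lipR [150.  45.]
gback [53. 97.]
restA [165. 124.]
restB [293. 135.]
0 [[392.0, 173.0], [400.0, 77.0], [342.0, 137.0]]
0.01 [[375.0, 172.0], [383.0, 76.0], [327.0, 136.0]]
0.02 [[359.0, 170.0], [367.0, 74.0], [311.0, 135.0]]
0.03 [[343.0, 169.0], [351.0, 73.0], [296.0, 133.0]]
[[508.1  68.6  27. ]
 [503.9  15.5  27. ]
 [352.   26.4  27. ]
 [355.9  81.2  27. ]]
roll mid [430.   47.9  27. ] len 152.5 ang -0.0771
```

```bash
cat >> h.py <<'E'
def go(G,R,s=None,n=1):
    """G: grasp point world, R: tool rotation; prints the row that reaches it from the present pose"""
    s=s or state(); R0=rot(s['tcp_rot']); T=np.array(G)-env.grip_point_offset*R[:,2]
    d=R0.T@(T-s['eef_pos'])/10; w=np.degrees((Ro.from_matrix(R0.T@R)).as_rotvec())
    print('TCP',T.round(1),'row',np.r_[d.round(2),w.round(2)].tolist(),'min rows',np.ceil(max(np.linalg.norm(d)/4.17,np.linalg.norm(w)/7.16)))
    return s
def down(yaw,tilt=0,hy=0): # tool down, yaw; then tilted about holder x axis by -tilt (fixed end down)
    return Ro.from_rotvec(np.array([np.cos(hy),np.sin(hy),0])*-np.radians(tilt)).as_matrix()@rot([np.pi,0,yaw])
E
python3 - <<'E'
from h import *
go([560,-20,279-0],down(-.08))
s=state(); R0=rot(s['tcp_rot']); print(R0.round(3).tolist())
E
```

```text
TCP [560.  -20.  450.3] row [-42.79, -52.45, -4.56, -0.04, 0.04, -66.87] min rows 17.0
[[0.318, -0.948, -0.0], [-0.948, -0.318, 0.001], [-0.001, -0.0, -1.0]]
```

Emit:
{"name": "arm_command", "arguments": {"steps": [[0,0,-5,0,0,0],[-42.8,-52.4,-8,0,0,-66.9],[-42.8,-52.4,-8,0,0,-66.9],[-42.8,-52.4,-8,0,0,-66.9],[-42.8,-52.4,-8,0,0,-66.9],[-42.8,-52.4,-8,0,0,-66.9],[-42.8,-52.4,-8,0,0,-66.9],[-42.8,-52.4,-8,0,0,-66.9],[-42.8,-52.4,-8,0,0,-66.9],[-42.8,-52.4,-8,0,0,-66.9],[-42.8,-52.4,-8,0,0,-66.9],[-42.8,-52.4,-8,0,0,-66.9]]}}

```text
t: 1.1
eef_pos: [443.3, -203.3, 472.4]
tcp_rot: [3.142, 0.0, -0.076]
ft_force: [1.1, -0.8, -0.4]
opening: 0.999
```

Emit:
{"name": "arm_command", "arguments": {"steps": [[10.3,-19.1,2,0,0,0],[10.3,-19.1,2,0,0,0],[10.3,-19.1,2,0,0,0],[10.3,-19.1,2,0,0,0],[10.3,-19.1,2,0,0,0],[10.3,-19.1,2,0,0,0],[10.3,-19.1,2,0,0,0],[10.3,-19.1,2,0,0,0]], "jaw": 0}}

```text
t: 1.77
eef_pos: [560.5, -23.0, 451.8]
tcp_rot: [3.141, 0.001, -0.078]
ft_force: [-0.3, 0.2, -0.0]
opening: 0.496
```

```bash
python3 - <<'E'
from h import *
m=camera_model("wrist"); im=read_camera("wrist"); print(m, state()['eef_pos'],state()['tcp_rot'])
np.savez('w1.npz',**m); cv2.imwrite("pics/w1.png",im[:,:,::-1])
h=np.load('h.npz')['h']
for k,v in {'lipL':(-38,36,130),'lipR':(38,36,130),'restA':(0,26,73),'restB':(0,-58,73),'bBR':(75,-180,12),'bFR':(-75,-180,12),'bFL':(-75,110,12),'tailtip0':(0,-89.5,80)}.items(): print(k,proj(m,Hw(h,[v]))[0].round(0))
cv2.imwrite("pics/w1b.png",cv2.resize(im[:,:,::-1],None,fx=1.5,fy=1.5,interpolation=cv2.INTER_CUBIC))
E
```

```text
{'K': array([[317.2019801 ,   0.        , 256.00593046],
       [  0.        , 317.2019801 , 189.69253717],
       [  0.        ,   0.        ,   1.        ]]), 'k1': 0.00829900527445051, 'xyz': array([566.99439566,  58.39100835, 432.19981766]), 'rotation': array([-0.29009263,  0.00223689, -0.0786683 ])} [560.20285741 -23.69754411 452.18237868] [ 3.14128077e+00  5.77092511e-04 -7.93540306e-02]
lipL [267.  76.]
lipR [352.  76.]
restA [301.  89.]
restB [298. 165.]
bBR [341. 239.]
bFR [237. 239.]
bFL [233.  15.]
tailtip0 [297. 193.]
```

View pics/w1b.png

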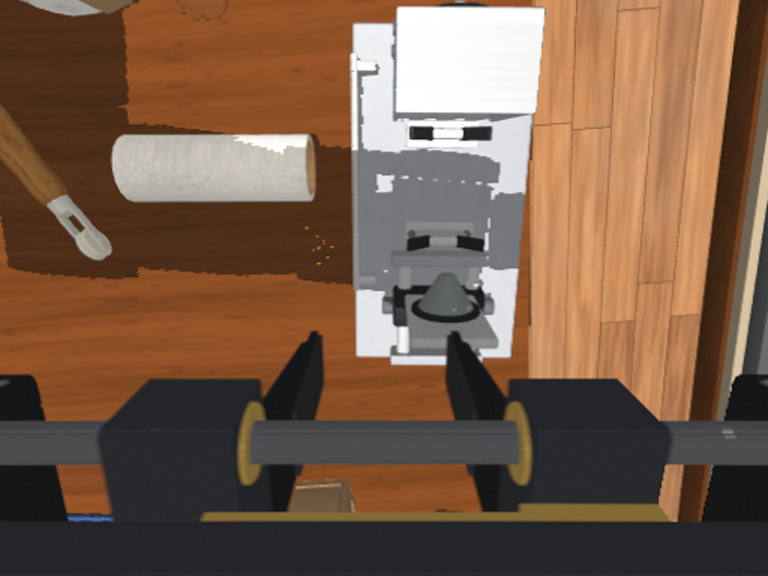

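```bash
python3 - <<'E'
from h import *
from scipy.optimize import least_squares
mt=camera_model("top"); mw={k:v for k,v in np.load('w1.npz').items()}
ct=lambda p:(np.array(p,float)+.5)/4-.5+[195,105]; cw=lambda p:(np.array(p,float)+.5)/1.5-.5
A=[((75,-180,12),(478,63)),((-75,-180,12),(462,277)),((-75,110,12),(38,240))]
B=[((75,-180,12),(511,356)),((-75,-180,12),(357,356)),((-75,110,12),(355,24)),((0,26,73),(450,132)),((0,-58,73),(447,243))]
def f(h):
    a=(proj(mt,Hw(h,[p for p,_ in A]))-[ct(u) for _,u in A]).ravel()*2.5
    b=(proj(mw,Hw(h,[p for p,_ in B]))-[cw(u) for _,u in B]).ravel()*1.2
    return np.r_[a,b]
r=least_squares(f,[612,35,-.08],loss='soft_l1'); h=r.x
print(h.round(4),f(h).reshape(-1,2).round(1).tolist()); np.savez('h.npz',h=h)
E1=onz(mw,[cw((118,135)),cw((312,135)),cw((312,201)),cw((122,202))],[27]*4); print(E1.round(1).tolist(),E1.mean(0))
for t in(10,15,20): print(t,(proj(mw,Hw(h,[(-30,-119.5+t,135),(30,-119.5+t,135),(0,-89.5+t,86)]))*1.5).round(0).tolist())
# push back: fingertips at z 114 -> grasp z 132.7
yaw=h[2]
for y in(-70,-112): go(Hw(h,[(0,y,133)])[0],down(yaw))
E
```

```text
[ 6.126981e+02  3.587490e+01 -7.950000e-02] [[-0.3, -0.7], [-0.9, 0.3], [-0.5, -0.1], [0.7, 1.5], [-0.5, 1.3], [-3.6, -1.7], [1.1, 0.2], [-0.2, 3.2]]
[[351.3, 81.1, 27.0], [508.1, 69.0, 27.0], [501.6, 16.2, 27.0], [341.7, 27.8, 27.0]] [425.66529519  48.51401466  27.        ]
10 [[411.0, 341.0], [499.0, 341.0], [448.0, 278.0]]
15 [[411.0, 334.0], [500.0, 334.0], [448.0, 272.0]]
20 [[411.0, 327.0], [500.0, 327.0], [448.0, 265.0]]
TCP [607.1 -33.9 304.3] row [4.77, 0.64, 14.79, 0.02, 0.03, 0.01] min rows 4.0
TCP [603.8 -75.8 304.3] row [4.77, 4.84, 14.79, 0.02, 0.03, 0.01] min rows 4.0
```

Emit:
{"name": "arm_command", "arguments": {"steps": [[4.8,0.6,0,0,0,0],[4.8,0.6,0,0,0,0],[4.8,0.6,4,0,0,0],[4.8,0.6,8,0,0,0],[4.8,0.6,12,0,0,0],[4.8,0.6,14.8,0,0,0],[4.8,0.6,14.8,0,0,0],[4.8,0.6,14.8,0,0,0]], "jaw": 0}}

```text
t: 2.48
eef_pos: [607.9, -34.3, 304.2]
tcp_rot: [3.142, 0.002, -0.081]
ft_force: [0.2, -0.4, 0.3]
opening: 0.005
```

Emit:
{"name": "arm_command", "arguments": {"steps": [[0,0.8,0,0,0,0],[0,1.6,0,0,0,0],[0,2.2,0,0,0,0],[0,2.5,0,0,0,0],[0,2.8,0,0,0,0],[0,3.0,0,0,0,0],[0,3.2,0,0,0,0],[0,3.4,0,0,0,0],[0,3.6,0,0,0,0],[0,3.6,0,0,0,0]]}}

```text
t: 3.32
eef_pos: [605.2, -68.6, 304.8]
tcp_rot: [-3.141, -0.001, -0.079]
ft_force: [1.1, 2.9, 2.3]
opening: 0.005
```

Emit:
{"name": "arm_command", "arguments": {"steps": [[0,0.1,0,0,0,0],[0,0.2,0,0,0,0],[0,0.3,0,0,0,0],[0,0.3,0,0,0,0]]}}

```text
t: 3.65
eef_pos: [605.0, -71.6, 304.6]
tcp_rot: [-3.141, -0.001, -0.079]
ft_force: [0.5, 3.2, 3.6]
opening: 0.004
```

Emit:
{"name": "arm_command", "arguments": {"steps": [[0,0.1,0,0,0,0],[0,0.2,0,0,0,0],[0,0.2,0,0,0,0]]}}

```text
t: 3.9
eef_pos: [604.8, -72.8, 304.6]
tcp_rot: [-3.14, -0.001, -0.08]
ft_force: [2.5, 11.7, 5.0]
opening: 0.004
```

Emit:
{"name": "arm_command", "arguments": {"steps": [[0,0.1,0,0,0,0],[0,0.2,0,0,0,0],[0,0.2,0,0,0,0]]}}

```text
t: 4.15
eef_pos: [604.8, -73.4, 304.6]
tcp_rot: [-3.137, -0.001, -0.08]
ft_force: [3.8, 25.0, 4.9]
opening: 0.003
```

Emit:
{"name": "arm_command", "arguments": {"steps": [[0,0.1,0,0,0,0],[0,0.1,0,0,0,0],[0,0.1,0,0,0,0]]}}

```text
t: 4.4
eef_pos: [604.8, -73.6, 304.6]
tcp_rot: [-3.136, -0.0, -0.079]
ft_force: [5.0, 30.1, 5.6]
opening: 0.005
```

Tail hit its stop exactly where expected (grasp y of about -109.5 in the holder frame). Now to the roll.

```bash
python3 - <<'E'
from h import *
yaw=np.pi/2-.077
G=np.array([443,46.9,27])
go(G+[0,0,110],down(yaw)); 
E
```

```text
TCP [443.   46.9 308.3] row [-17.08, -10.73, -0.33, -0.21, -0.25, -90.14] min rows 13.0
```

Emit:
{"name": "arm_command", "arguments": {"steps": [[0,-1.2,0,0,0,0],[0,-1.5,-4,0,0,-3],[-17.1,-10.7,-6,0,0,-90],[-17.1,-10.7,-6,0,0,-90],[-17.1,-10.7,-6,0,0,-90],[-17.1,-10.7,-6,0,0,-90],[-17.1,-10.7,-6,0,0,-90],[-17.1,-10.7,-6,0,0,-90],[-17.1,-10.7,-6,0,0,-90],[-17.1,-10.7,-6,0,0,-90],[-17.1,-10.7,-6,0,0,-90],[-17.1,-10.7,-6,0,0,-90]], "jaw": 9.5}}

```text
t: 5.4
eef_pos: [442.3, 43.4, 364.2]
tcp_rot: [-3.142, 0.001, 1.23]
ft_force: [-0.3, 0.4, 0.7]
opening: 0.79
```

Emit:
{"name": "arm_command", "arguments": {"steps": [[0,0,0,0,0,-15],[0,0,0,0,0,-15],[0,0,0,0,0,-15],[0,0,0,0,0,-15]]}}

```text
t: 5.73
eef_pos: [442.4, 43.4, 364.2]
tcp_rot: [-3.141, 0.001, 1.482]
ft_force: [0.1, 0.3, 0.2]
opening: 0.995
```

```bash
python3 - <<'E'
from h import *
s=state(); m=camera_model("wrist"); im=read_camera("wrist"); print(s['eef_pos'],s['tcp_rot'],s['opening'])
np.savez('w2.npz',**m); cv2.imwrite("pics/w2.png",im[:,:,::-1])
go([443,46.9,27],down(np.pi/2-.077))
print(proj(m,[[443,46.9,27],[428,48,27]]))
E
```

```text
[442.4268573   43.36742061 364.18988767] [-3.14130616e+00  5.24504056e-04  1.48205348e+00] 0.9946937597902527
TCP [443.   46.9 198.3] row [0.36, 0.03, 16.59, -0.01, 0.02, -0.74] min rows 4.0
[[258.98972329 177.4104132 ]
 [258.78978242 163.09542002]]
```

View pics/w2.png

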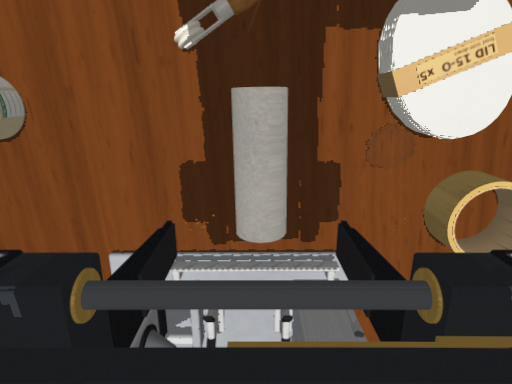

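```bash
python3 - <<'E'
from h import *
m={k:v for k,v in np.load('w2.npz').items()}
a=np.linspace(0,6.283,60)
for xm in(424,428,432):
    u=np.array([np.cos(-.077),np.sin(-.077),0]);n=np.array([-u[1],u[0],0]); o=[]
    for e in(-75,75):
        P=np.array([xm,48-(xm-428)*.077,27])+e*u+27*(np.cos(a)[:,None]*n+np.sin(a)[:,None]*[0,0,1]); p=proj(m,P); o.append((p[:,1].min().round(1),p[:,1].max().round(1), p[:,0].min().round(0),p[:,0].max().round(0)))
    print(xm,o)
E
```

```text
424 [(np.float64(79.7), np.float64(82.3), np.float64(229.0), np.float64(287.0)), (np.float64(218.3), np.float64(238.3), np.float64(234.0), np.float64(284.0))]
428 [(np.float64(84.6), np.float64(86.4), np.float64(230.0), np.float64(287.0)), (np.float64(221.5), np.float64(242.0), np.float64(235.0), np.float64(284.0))]
432 [(np.float64(89.4), np.float64(90.6), np.float64(230.0), np.float64(286.0)), (np.float64(224.7), np.float64(245.6), np.float64(235.0), np.float64(284.0))]
```

Roll confirmed at mid (428, 49.5), with the grasp 15 mm off the middle. Descending to grip.

Emit:
{"name": "arm_command", "arguments": {"steps": [[0.5,0,4,0,0,-0.7],[0.5,0,8,0,0,-0.7],[0.5,0,12,0,0,-0.7],[0.5,0,14,0,0,-0.7],[0.5,0,15.5,0,0,-0.7],[0.5,0,16.6,0,0,-0.7],[0.5,0,16.6,0,0,-0.7],[0.5,0,16.6,0,0,-0.7]]}}

```text
t: 6.45
eef_pos: [443.0, 48.4, 198.1]
tcp_rot: [-3.14, 0.0, 1.495]
ft_force: [-0.5, 0.4, -0.2]
opening: 1.003
```

Emit:
{"name": "arm_command", "arguments": {"steps": [[0,0,0,0,0,0],[0,0,0,0,0,0],[0,0,0,0,0,0],[0,0,0,0,0,0],[0,0,0,0,0,0],[0,0,0,0,0,0],[0,0,0,0,0,0],[0,0,0,0,0,0]], "jaw": 4.5}}

```text
t: 7.12
eef_pos: [442.9, 48.4, 198.5]
tcp_rot: [3.141, 0.0, 1.497]
ft_force: [-0.4, -0.5, 3.6]
opening: 0.569
```

```bash
python3 - <<'E'
from h import *
s=state(); print(s['eef_pos'],s['tcp_rot'],s['opening'],s['ft_force'])
h=np.load('h.npz')['h']; hy=h[2]
def tgt(y,z,t,off=15):
    # roll mid -> grasp 15 towards tailstock along roll axis
    c,sn=np.cos(np.radians(t)),np.sin(np.radians(t))
    return Hw(h,[(0,y-off*c,z+off*sn)])[0],down(hy,t,hy)
s['eef_pos']=s['eef_pos']+[0,0,0]
go(*tgt(-50,200,33),s)
go(*tgt(-50,145,33),s)
E
```

```text
[442.94573203  48.43259365 198.45620468] [3.14129329e+00 1.07923423e-04 1.49698558e+00] 0.5693446028111356 [-0.37349436 -0.50549722  3.55523759]
TCP [615.1  66.5 351.8] row [3.07, 17.04, -15.33, -25.78, -25.95, 87.59] min rows 14.0
TCP [615.1  66.5 296.8] row [3.07, 17.04, -9.83, -25.78, -25.95, 87.59] min rows 14.0
```

Emit:
{"name": "arm_command", "arguments": {"steps": [[0,0,-2,0,0,0],[0,0,-6,0,0,0],[0,0,-10,0,0,0],[0,0,-14,0,0,7],[0,0,-18,0,0,14],[0,0,-21.3,0,0,21],[1,4,-21.3,-25.8,-26,87.6],[2,8,-21.3,-25.8,-26,87.6],[3.1,12,-21.3,-25.8,-26,87.6],[3.1,17,-21.3,-25.8,-26,87.6],[3.1,17,-21.3,-25.8,-26,87.6],[3.1,17,-21.3,-25.8,-26,87.6]]}}

```text
t: 8.12
eef_pos: [616.9, 66.8, 409.7]
tcp_rot: [2.81, 0.089, 0.438]
ft_force: [-1.0, -0.2, -3.2]
opening: 0.565
```

```bash
cat >> h.py <<'E'
def tgt(y,z,t,off=15,x=0):
    h=np.load('h.npz')['h']; c,sn=np.cos(np.radians(t)),np.sin(np.radians(t))
    return Hw(h,[(x,y-off*c,z+off*sn)])[0],down(h[2],t,h[2])
def where(off=15):
    s=state(); h=np.load('h.npz')['h']; R=rot(s['tcp_rot']); G=s['eef_pos']+171.3*R[:,2]; M=G-off*R[:,1]
    Rh=rot([0,0,h[2]]); a=Rh.T@-R[:,1]
    print('t',s['t'],'mid(holder)',(Rh.T@(M-[h[0],h[1],0])).round(1),'axis',a.round(3),'tilt',np.degrees(np.arcsin(-a[2])).round(1),'F',(Rh.T@s['ft_force']).round(1),'op',round(s['opening'],3)); return s
E
python3 - <<'E'
from h import *
s=where(); go(*tgt(-50,255,33),s)
E
```

```text
t 8.1167 mid(holder) [  9.4 -12.3 243.5] axis [-0.493  0.807 -0.324] tilt 18.9 F [-1.  -0.3 -3.2] op 0.565
TCP [615.1  66.5 406.8] row [-0.14, -0.14, 0.27, -12.36, -8.51, 28.89] min rows 5.0
```

Emit:
{"name": "arm_command", "arguments": {"steps": [[-0.1,-0.1,0.3,-12.4,-8.5,28.9],[-0.1,-0.1,0.3,-12.4,-8.5,28.9],[-0.1,-0.1,0.3,-12.4,-8.5,28.9],[-0.1,-0.1,0.3,-12.4,-8.5,28.9],[-0.1,-0.1,0.3,-12.4,-8.5,28.9],[-0.1,-0.1,0.3,-12.4,-8.5,28.9],[-0.1,-0.1,0.3,-12.4,-8.5,28.9]]}}

```text
t: 8.7
eef_pos: [613.6, 66.4, 407.6]
tcp_rot: [2.569, 0.003, -0.072]
ft_force: [0.7, -0.4, -2.7]
opening: 0.568
```

```bash
python3 - <<'E'
from h import *
s=where(); go(*tgt(-50,200,33),s); go(*tgt(-50,145,33),s); 
ims=[]
m=camera_model("scene"); im=read_camera("scene")[:,:,::-1]; m2=camera_model("top"); im2=read_camera("top")[:,:,::-1]
m3=camera_model("wrist"); im3=read_camera("wrist")[:,:,::-1]
a=cv2.resize(im[60:250,130:330],(400,380)); b=cv2.resize(im2[90:280,180:380],(400,380)); 
cv2.imwrite('pics/s2.png',np.hstack([a,cv2.resize(im3,(400,300),interpolation=cv2.INTER_AREA) if 0 else cv2.resize(im3[:,56:461],(400,380))]))
E
```

```text
t 8.7 mid(holder) [ -1.3 -49.8 255.6] axis [-0.008  0.84  -0.542] tilt 32.8 F [ 0.7 -0.4 -2.7] op 0.568
TCP [615.1  66.5 351.8] row [0.17, -3.04, 4.68, -0.16, -0.12, 0.46] min rows 2.0
TCP [615.1  66.5 296.8] row [0.18, -6.02, 9.3, -0.16, -0.12, 0.46] min rows 3.0
```

View pics/s2.png

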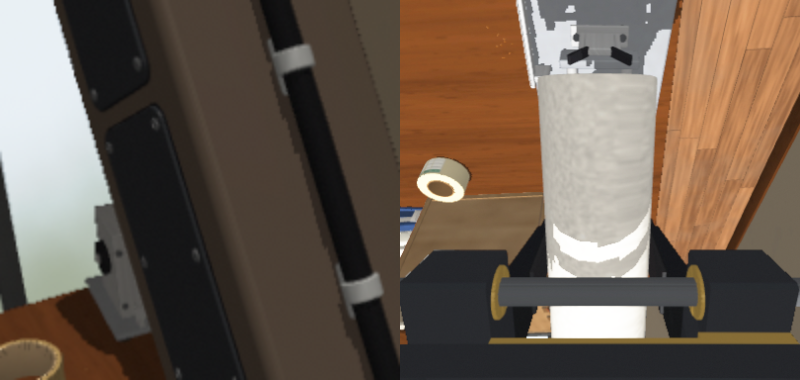

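```bash
python3 - <<'E'
from h import *
s=state(); m=camera_model('wrist'); R=rot(s['tcp_rot']); G=s['eef_pos']+171.3*R[:,2]
a=np.linspace(0,6.283,90)
for off in(11,15,19):
  for tl in(0,3,-3):
    ax=Ro.from_rotvec(R[:,0]*np.radians(tl)).as_matrix()@-R[:,1]; n=np.cross(ax,R[:,0])
    P=G+off*-R[:,1]+75*ax+27*(np.cos(a)[:,None]*R[:,0]+np.sin(a)[:,None]*n); p=proj(m,P); print(off,tl,p.min(0).round(1),p.max(0).round(1))
E
```

```text
11 0 [195.7  81.8] [316.4  85.8]
11 3 [194.  83.] [318.   85.8]
11 -3 [197.2  78.6] [314.8  88.9]
15 0 [195.2  70.3] [316.9  77.9]
15 3 [193.5  74. ] [318.5  74.8]
15 -3 [196.8  67.4] [315.3  81.2]
19 0 [194.6  58.6] [317.4  69.9]
19 3 [192.9  62. ] [319.1  66.6]
19 -3 [196.3  56. ] [315.8  73.4]
```

Emit:
{"name": "arm_command", "arguments": {"steps": [[0.2,-2,3.1,-0.2,0,0.5],[0.2,-4,6.2,-0.2,0,0.5],[0.2,-5.2,8,-0.2,0,0.5],[0.2,-6,9.3,-0.2,0,0.5],[0.2,-6,9.3,-0.2,0,0.5]]}}

```text
t: 9.27
eef_pos: [615.2, 65.8, 294.7]
tcp_rot: [2.564, 0.001, -0.081]
ft_force: [-1.2, -0.3, -1.6]
opening: 0.567
```

```bash
python3 - <<'E'
from h import *
s=where()
for q in((-36,129,30),(-26,117.5,23.5),(-16,106,17),(-7,98,13)): print(q); go(*tgt(*q),s)
E
```

```text
t 9.2667 mid(holder) [-1.000e-01 -5.090e+01  1.431e+02] axis [ 0.001  0.838 -0.546] tilt 33.1 F [-1.1 -0.4 -1.6] op 0.567
(-36, 129, 30)
TCP [615.6  72.4 284.9] row [-0.01, -1.09, 0.47, 3.11, 0.07, -0.04] min rows 1.0
(-26, 117.5, 23.5)
TCP [615.   64.3 280.6] row [-0.01, -0.65, 1.27, 9.61, 0.06, -0.04] min rows 2.0
(-16, 106, 17)
TCP [614.3  55.6 274.2] row [-0.01, -0.26, 2.29, 16.11, 0.06, -0.05] min rows 3.0
(-7, 98, 13)
TCP [614.   52.7 268.3] row [-0.01, -0.34, 2.93, 20.11, 0.06, -0.05] min rows 3.0
```

Emit:
{"name": "arm_command", "arguments": {"steps": [[0,-0.4,0.1,1,0,0],[0,-0.8,0.3,2,0,0],[0,-1.1,0.45,3.1,0,0],[0,-1.0,0.7,5.3,0,0],[0,-0.8,1.0,7.5,0,0],[0,-0.65,1.25,9.6,0,0],[0,-0.5,1.6,11.8,0,0],[0,-0.4,1.95,14,0,0],[0,-0.25,2.3,16.1,0,0],[0,-0.25,2.3,16.1,0,0]]}}

```text
t: 10.1
eef_pos: [614.8, 55.1, 277.7]
tcp_rot: [2.847, -0.005, -0.082]
ft_force: [-0.5, 0.1, -2.7]
opening: 0.565
```

```bash
python3 - <<'E'
from h import *
s=where()
for q in((-7,98,13),(-6,88,6.5),(-5,78,0)): print(q); go(*tgt(*q),s)
E
```

```text
t 10.1 mid(holder) [  1.4 -15.9 109.4] axis [ 0.004  0.957 -0.29 ] tilt 16.9 F [-0.5  0.1 -2.7] op 0.565
(-7, 98, 13)
TCP [614.   52.7 268.3] row [-0.06, -0.04, 0.97, 3.86, -0.27, -0.2] min rows 1.0
(-6, 88, 6.5)
TCP [612.6  34.4 259.9] row [-0.06, 1.48, 2.31, 10.36, -0.28, -0.18] min rows 2.0
(-5, 78, 0)
TCP [611.1  15.9 249.3] row [-0.06, 2.95, 3.86, 16.86, -0.29, -0.17] min rows 3.0
```

Emit:
{"name": "arm_command", "arguments": {"steps": [[0,0,0.3,1.3,0,0],[0,0,0.6,2.6,0,-0.1],[-0.05,0,0.95,3.9,-0.2,-0.2],[-0.05,0,0.95,3.9,-0.2,-0.2]]}}

```text
t: 10.43
eef_pos: [614.0, 52.9, 268.1]
tcp_rot: [2.913, 0.0, -0.079]
ft_force: [1.2, 0.4, -2.1]
opening: 0.562
```

```bash
python3 - <<'E'
from h import *
s=where()
for q in((-8,88,6.5),(-9,82,3),(-9,77,0)): print(q); go(*tgt(*q),s)
im=read_camera("wrist")[:,:,::-1]; cv2.imwrite('pics/w3.png',im)
E
```

```text
t 10.4333 mid(holder) [-0.  -7.1 97.9] axis [-0.001  0.974 -0.226] tilt 13.1 F [ 1.2  0.5 -2.1] op 0.562
(-8, 88, 6.5)
TCP [612.4  32.4 259.9] row [0.0, 1.82, 1.27, 6.58, -0.01, 0.05] min rows 1.0
(-9, 82, 3)
TCP [611.5  20.9 253.9] row [0.0, 2.8, 2.12, 10.08, -0.0, 0.05] min rows 2.0
(-9, 77, 0)
TCP [610.8  12.  248.3] row [0.0, 3.55, 2.86, 13.08, -0.0, 0.05] min rows 2.0
```

View pics/w3.png

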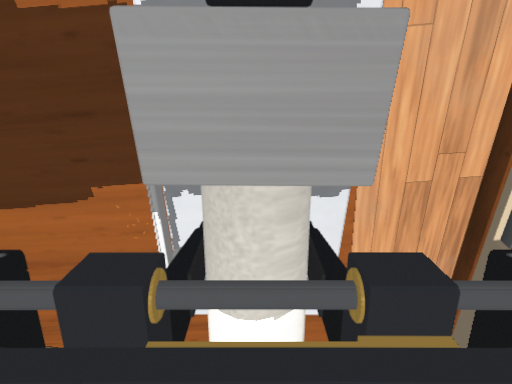

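The roll's front end is under the guard and centred (columns 200–311 against the lip's 145–373). Levelling it down.

Emit:
{"name": "arm_command", "arguments": {"steps": [[0,0.6,0.42,2.2,0,0],[0,1.2,0.85,4.4,0,0],[0,1.8,1.25,6.6,0,0],[0,2.3,1.7,8.3,0,0],[0,2.8,2.1,10.1,0,0],[0,3.2,2.5,11.6,0,0],[0,3.55,2.85,13.1,0,0],[0,3.55,2.85,13.1,0,0]]}}

```text
t: 11.15
eef_pos: [610.9, 11.4, 248.3]
tcp_rot: [-3.141, 0.0, -0.079]
ft_force: [-0.0, -0.3, -2.4]
opening: 0.566
```

```bash
python3 - <<'E'
from h import *
s=where(); go(*tgt(-9,76,0),s)
E
```

```text
t 11.15 mid(holder) [ 0.1 -9.5 77. ] axis [-0.  1.  0.] tilt -0.0 F [-0.  -0.3 -2.4] op 0.566
TCP [610.8  12.  247.3] row [-0.01, -0.06, 0.1, -0.01, 0.02, 0.02] min rows 1.0
```

Emit:
{"name": "arm_command", "arguments": {"steps": [[0,0,0.05,0,0,0],[0,0,0.1,0,0,0],[0,0,0.1,0,0,0]]}}

```text
t: 11.4
eef_pos: [611.0, 12.1, 247.8]
tcp_rot: [3.14, -0.001, -0.078]
ft_force: [0.4, -3.2, 2.3]
opening: 0.563
```

Emit:
{"name": "arm_command", "arguments": {"steps": [[0,0,0.05,0,0,0],[0,0,0.1,0,0,0],[0,0,0.1,0,0,0]]}}

```text
t: 11.65
eef_pos: [611.0, 12.1, 247.7]
tcp_rot: [3.141, -0.002, -0.079]
ft_force: [-3.0, -1.1, 12.1]
opening: 0.566
```

Emit:
{"name": "arm_command", "arguments": {"steps": [[0,0,-0.1,0,0,0],[0,0,-0.1,0,0,0],[0,0,-0.1,0,0,0]]}}

```text
t: 11.9
eef_pos: [611.0, 12.1, 247.8]
tcp_rot: [3.141, -0.001, -0.079]
ft_force: [-0.9, 0.1, 6.9]
opening: 0.564
```

Emit:
{"name": "arm_command", "arguments": {"steps": [[0,0,0,0,0,0],[0,0,0,0,0,0],[0,0,0,0,0,0],[0,0,0,0,0,0],[0,0,0,0,0,0],[0,0,0,0,0,0],[0,0,-2,0,0,0],[0,0,-5,0,0,0],[0,0,-8.5,0,0,0],[0,0,-12,0,0,0],[0,0,-12,0,0,0]], "jaw": 9.5}}

```text
t: 12.82
eef_pos: [611.4, 11.9, 373.6]
tcp_rot: [3.141, -0.009, -0.079]
ft_force: [1.8, -0.3, 0.6]
opening: 1.001
```

```bash
python3 - <<'E'
from h import *
s=where(); h=np.load('h.npz')['h']
im=read_camera("wrist")[:,:,::-1]; cv2.imwrite('pics/w4.png',im); m=camera_model('wrist')
for y in(-84,-89.5): print(proj(m,Hw(h,[(0,y,76)]))[0])
a=np.linspace(0,6.283,90)
for e in (-12,-9,-6): P=np.c_[27*np.cos(a),0*a+e-75,76+27*np.sin(a)]; p=proj(m,Hw(h,P)); print(e,p.min(0),p.max(0))
for y,z in((-155,200),(-155,124),(-150,124)): go(Hw(h,[(0,y,z)])[0],down(h[2]),s)
E
```

```text
t 12.8167 mid(holder) [  2.2  -9.  202.4] axis [-0.001  1.    -0.   ] tilt 0.0 F [ 1.8 -0.2  0.6] op 1.001
[254.1393094  249.31115029]
[254.1481723  254.48099618]
-12 [225.92586025 239.84042715] [282.33751292 266.7191194 ]
-9 [225.84140447 237.20458533] [282.41183118 263.67327725]
-6 [225.75643034 234.55516362] [282.48660355 260.60893072]
TCP [ 600.4 -118.6  371.3] row [-0.07, 13.1, 0.24, 0.01, -0.53, 0.05] min rows 4.0
TCP [ 600.4 -118.6  295.3] row [-0.14, 13.1, 7.84, 0.01, -0.53, 0.05] min rows 4.0
TCP [ 600.8 -113.7  295.3] row [-0.14, 12.6, 7.84, 0.01, -0.53, 0.05] min rows 4.0
```

View pics/w4.png

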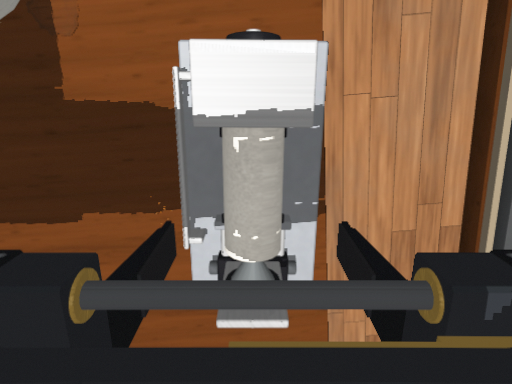

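Emit:
{"name": "arm_command", "arguments": {"steps": [[0,4,0,0,0,0],[-0.1,8,0,0,-0.5,0],[-0.1,12,0,0,-0.5,0],[-0.1,13.1,0,0,-0.5,0],[-0.1,13.1,0,0,-0.5,0],[-0.1,13.1,3,0,-0.5,0],[-0.1,13.1,6,0,-0.5,0],[-0.1,13.1,8,0,-0.5,0],[-0.1,13.1,9.3,0,-0.5,0],[-0.1,13.1,9.3,0,-0.5,0],[-0.1,13.1,9.3,0,-0.5,0]], "jaw": 0}}

```text
t: 13.78
eef_pos: [599.6, -117.6, 273.4]
tcp_rot: [-3.141, 0.011, -0.078]
ft_force: [-0.7, 0.1, -0.6]
opening: 0.284
```

```bash
python3 - <<'E'
from h import *
s=where(0); h=np.load('h.npz')['h']
for y in(-138,-110,-103): go(Hw(h,[(0,y,109)])[0],down(h[2]),s)
E
```

```text
t 13.7833 mid(holder) [  -2.7 -154.   102.1] axis [-0.001  1.     0.   ] tilt -0.0 F [-0.7  0.  -0.6] op 0.284
TCP [ 601.7 -101.7  280.3] row [0.08, -1.61, -0.69, -0.03, 0.62, 0.09] min rows 1.0
TCP [604.  -73.8 280.3] row [0.08, -4.41, -0.69, -0.03, 0.62, 0.09] min rows 2.0
TCP [604.5 -66.8 280.3] row [0.08, -5.11, -0.69, -0.03, 0.62, 0.09] min rows 2.0
```

Emit:
{"name": "arm_command", "arguments": {"steps": [[0.1,-0.8,-0.5,0,0.6,0],[0.1,-1.4,-0.5,0,0.6,0],[0.1,-1.4,-0.5,0,0.6,0],[0.1,-1.4,-0.5,0,0.6,0],[0.1,-1.4,-0.5,0,0.6,0]]}}

```text
t: 14.2
eef_pos: [601.6, -104.5, 279.7]
tcp_rot: [3.141, -0.002, -0.078]
ft_force: [-0.1, 0.2, 0.2]
opening: 0.008
```

Emit:
{"name": "arm_command", "arguments": {"steps": [[0,-0.3,0,0,0,0],[0,-0.6,0,0,0,0],[0,-0.9,0,0,0,0],[0,-1.2,0,0,0,0],[0,-1.5,0,0,0,0],[0,-1.8,0,0,0,0],[0,-2.0,0,0,0,0],[0,-2.2,0,0,0,0],[0,-2.4,0,0,0,0],[0,-2.4,0,0,0,0]]}}

```text
t: 15.03
eef_pos: [603.6, -81.0, 279.4]
tcp_rot: [3.141, -0.002, -0.079]
ft_force: [-0.0, -3.2, 1.7]
opening: 0.003
```

```bash
python3 - <<'E'
from h import *
where(0)
E
```

```text
t 15.0333 mid(holder) [   0.6 -117.3  108.1] axis [-0.001  1.    -0.001] tilt 0.0 F [ 0.2 -3.2  1.7] op 0.003
```

Emit:
{"name": "arm_command", "arguments": {"steps": [[0,-0.2,0,0,0,0],[0,-0.4,0,0,0,0],[0,-0.6,0,0,0,0],[0,-0.8,0,0,0,0],[0,-1.0,0,0,0,0],[0,-1.0,0,0,0,0]]}}

```text
t: 15.53
eef_pos: [604.4, -71.1, 279.4]
tcp_rot: [3.141, -0.002, -0.079]
ft_force: [-0.2, -4.3, 3.7]
opening: 0.005
```

Emit:
{"name": "arm_command", "arguments": {"steps": [[0,-0.1,0,0,0,0],[0,-0.2,0,0,0,0],[0,-0.3,0,0,0,0],[0,-0.3,0,0,0,0]]}}

```text
t: 15.87
eef_pos: [604.6, -68.3, 279.4]
tcp_rot: [3.141, -0.002, -0.079]
ft_force: [-1.5, -6.0, 4.2]
opening: 0.003
```

```bash
python3 - <<'E'
from h import *
where(0)
E
```

```text
t 15.8667 mid(holder) [   0.6 -104.6  108.1] axis [-0.     1.    -0.001] tilt 0.0 F [-1.  -6.1  4.2] op 0.003
```

Emit:
{"name": "arm_command", "arguments": {"steps": [[0,-0.1,0,0,0,0],[0,-0.15,0,0,0,0],[0,-0.15,0,0,0,0]]}}

```text
t: 16.12
eef_pos: [604.8, -66.9, 279.4]
tcp_rot: [3.141, -0.002, -0.079]
ft_force: [-1.2, -6.7, 2.5]
opening: 0.007
```

Emit:
{"name": "arm_command", "arguments": {"steps": [[0,-0.05,0,0,0,0],[0,-0.1,0,0,0,0],[0,-0.1,0,0,0,0]]}}

```text
t: 16.37
eef_pos: [604.8, -66.1, 279.4]
tcp_rot: [3.14, -0.002, -0.079]
ft_force: [-1.1, -7.5, 2.7]
opening: 0.002
```

Emit:
{"name": "arm_command", "arguments": {"steps": [[0,-0.05,0,0,0,0],[0,-0.1,0,0,0,0],[0,-0.1,0,0,0,0]]}}

```text
t: 16.62
eef_pos: [604.9, -65.4, 279.4]
tcp_rot: [3.14, -0.002, -0.079]
ft_force: [-0.9, -11.3, 2.2]
opening: 0.008
```

Emit:
{"name": "arm_command", "arguments": {"steps": [[0,-0.05,0,0,0,0],[0,-0.1,0,0,0,0],[0,-0.1,0,0,0,0]]}}

```text
t: 16.87
eef_pos: [605.0, -64.9, 279.4]
tcp_rot: [3.139, -0.002, -0.079]
ft_force: [-2.0, -16.3, 3.5]
opening: 0.004
```

Emit:
{"name": "arm_command", "arguments": {"steps": [[0,-0.05,0,0,0,0],[0,-0.08,0,0,0,0],[0,-0.08,0,0,0,0]]}}

```text
t: 17.12
eef_pos: [605.0, -64.7, 279.5]
tcp_rot: [3.138, -0.002, -0.079]
ft_force: [-3.4, -19.9, 2.4]
opening: 0.001
```

```bash
python3 - <<'E'
from h import *
where(0)
E
```

```text
t 17.1167 mid(holder) [   0.7 -101.4  108.2] axis [-0.     1.    -0.003] tilt 0.2 F [ -1.8 -20.1   2.4] op 0.001
```

Emit:
{"name": "arm_command", "arguments": {"steps": [[0,-0.03,0,0,0,0],[0,-0.03,0,0,0,0],[0,-0.03,0,0,0,0],[0,-0.03,0,0,0,0]]}}

```text
t: 17.45
eef_pos: [605.0, -64.5, 279.5]
tcp_rot: [3.138, -0.002, -0.079]
ft_force: [-3.7, -23.1, 2.5]
opening: 0.005
```

Emit:
{"name": "arm_command", "arguments": {"steps": [[0,0.3,0,0,0,0],[0,1.5,0,0,0,0],[0,3,0,0,0,0],[0,3,-4,0,0,0],[0,3,-8,0,0,0],[0,-1,-12,0,0,0],[0,-5,-14,0,0,0],[0,-8.5,-14,0,0,0],[0,-8.5,-14,0,0,0],[0,-8.5,-14,0,0,0]]}}

```text
t: 18.28
eef_pos: [611.4, 24.1, 419.7]
tcp_rot: [-3.141, -0.002, -0.076]
ft_force: [0.2, 0.6, -0.4]
opening: 0.007
```

```bash
python3 - <<'E'
from h import *
s=where(0); h=np.load('h.npz')['h']; m=camera_model('wrist'); im=read_camera('wrist')[:,:,::-1]; np.savez('w5.npz',**m)
cv2.imwrite('pics/w5.png',im)
a=np.linspace(0,6.283,90)
for z in(76,80):
    P=np.c_[27*np.cos(a),0*a-75,z+27*np.sin(a)]; p=proj(m,Hw(h,P)); print(z,p.min(0).round(1),p.max(0).round(1))
for t in(35,37,39): print(t,proj(m,Hw(h,[(-30,-119.5+t,135),(30,-119.5+t,135),(-30,-127.5+t,135)])).round(1).tolist())
print(proj(m,Hw(h,[(0,36,130)])))
E
```

```text
t 18.2833 mid(holder) [ 1.000e-01 -1.180e+01  2.484e+02] axis [-0.004  1.     0.   ] tilt -0.0 F [ 0.2  0.6 -0.4] op 0.007
76 [231.2 222.1] [280.  242.2]
80 [230.9 223.4] [280.3 243.9]
35 [[223.6, 266.5], [287.5, 266.6], [223.8, 274.0]]
37 [[223.6, 264.6], [287.6, 264.7], [223.8, 272.1]]
39 [[223.5, 262.7], [287.6, 262.8], [223.7, 270.3]]
[[255.94996629 136.86285278]]
```

View pics/w5.png

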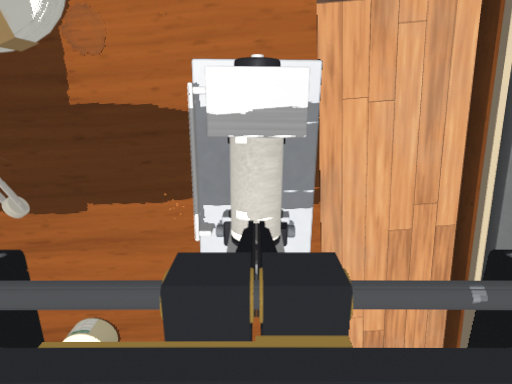

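Emit:
{"name": "arm_command", "arguments": {"steps": [[0,4,0,0,0,0],[0,8,0,0,0,0],[0,12,0,0,0,0],[0,15.8,0,0,0,0],[0,15.8,0,0,0,0],[0,15.8,4,0,0,0],[0,15.8,8,0,0,0],[0,15.8,12,0,0,0],[0,15.8,12,0,0,0],[0,15.8,12,0,0,0]]}}

```text
t: 19.17
eef_pos: [599.0, -136.3, 297.7]
tcp_rot: [-3.141, 0.003, -0.08]
ft_force: [-0.1, 0.0, 1.4]
opening: 0.008
```

```bash
python3 - <<'E'
from h import *
s=where(0); h=np.load('h.npz')['h']; m=camera_model('wrist'); im=read_camera('wrist')[:,:,::-1]; np.savez('w6.npz',**m)
cv2.imwrite('pics/w6.png',cv2.resize(im[:300],None,fx=1.5,fy=1.5,interpolation=cv2.INTER_CUBIC))
a=np.linspace(0,6.283,90)
for z,y in((76,0),(80,0)):
    P=np.c_[27*np.cos(a),0*a-75+y,z+27*np.sin(a)]; p=1.5*proj(m,Hw(h,P)); print(z,p.min(0).round(1),p.max(0).round(1))
    P[:,1]=10; p=1.5*proj(m,Hw(h,P)); print(' at y10 cols',p.min(0).round(1),p.max(0).round(1))
for t in(35,37,39): print(t,(1.5*proj(m,Hw(h,[(-30,-119.5+t,135),(30,-119.5+t,135),(-30,-127.5+t,135)]))).round(1).tolist())
E
```

```text
t 19.1667 mid(holder) [  -0.5 -172.6  126.4] axis [0.    1.    0.001] tilt -0.1 F [-0.1  0.   1.4] op 0.008
76 [317.1  93.9] [454.4 105.8]
 at y10 cols [ 306.3 -222.3] [ 465.2 -122.2]
80 [315.7  92.7] [455.8 105.1]
 at y10 cols [ 304.3 -232.8] [ 467.1 -127.7]
35 [[280.1, 118.8], [491.3, 118.5], [281.8, 148.1]]
37 [[279.6, 111.3], [491.7, 111.0], [281.4, 140.9]]
39 [[279.1, 103.8], [492.2, 103.4], [281.0, 133.6]]
```

View pics/w6.png

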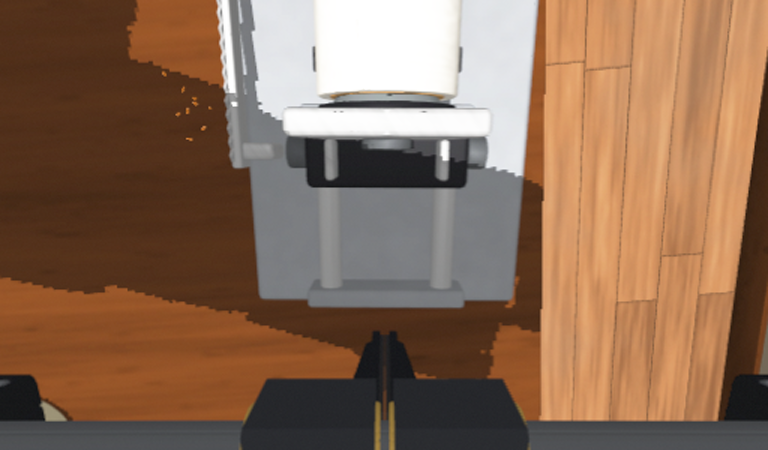

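Close view: the plate top spans rows 107–137, so the tail is about 38 mm in. The roll is 141 px wide at its end, against 137 expected on the rests and 140 expected on the cones, so it has been lifted. The arm is clear, so I'm handing in.

```bash
python3 -c "
from cell import job_done,state
print(job_done()); s=state(); print(s['t'],s['ft_force'])"
```

```text
the job is handed in; nothing more can be done
None
the job is handed in; nothing more can be done
```

The roll appears to be seated between the two cones in the dispenser, and I handed the job in at about 19 s of the 66 s allowed. `job_done()` gives no verdict, so the outcome rests on my own checks.

**What I did:**
1. I pushed the tailstock back to its stop.
2. I gripped the roll about 15 mm off its middle and brought it in at a 33° tilt, under the sheet guard and over the fixed cone.
3. I levelled it onto the rests; the force rose to 12 N on contact, and then I let go.
4. I pushed the tailstock in until the push reached 20–23 N. Less the 5 N drag, that is about 15–18 N on the core, held for about 0.4 s.
5. I backed off with the fingers touching nothing.

**Last checks:**
- **Tailstock position:** the close wrist picture puts it at about 38 mm in. The finger positions gave about 35.6 mm, which disagrees by 2 mm. Both are inside the 34.5–40.5 mm range, and I put the gap down to finger and arm flex.
- **Roll height:** the roll's end is 141 px wide in that picture, against about 140 expected on the cones and 137 on the rests, so it looks lifted clear. That difference is only a few pixels.
- **Remaining press:** I could not measure the force on the core directly after letting go.
- **Bystanders:** nothing I did went near the lid stack, tape roll or label roll. I did not measure their positions again at the end.

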